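# Set and start the observation timer

### The arm

A 7-joint arm with a two-finger parallel gripper is mounted at the origin on the work surface. World frame = base frame: x ahead of the robot, y to its left, z up, the work surface at z = 0. Lengths are in mm, angles in rad, forces in N, time in s.
With the tool pointing down it reaches from about 425 to 925 mm from the base axis. Payload 6.8 kg.
Tool frame: the origin (TCP) lies on the centre line of the jaws, within the pads' length; the fingertips stand 22 mm ahead of it and the grasp point (between the pads) lies 3 mm ahead of it; z points along the fingers, y is the line along which they close (so a half turn about z gives the same grasp; the last joint's range is limited). The gripper opens to 85 mm and grips with 20 to 120 N. Pads are 22 mm wide; open, the fingers measure 114 mm over their backs; the gripper's body (76 mm by 85 mm) begins 54 mm behind the grasp point. The pads swing forward as they close: fully open they stand 13 mm farther back than shut.
Start: joints at [-1.239, 0.477, 0.022, 1.555, -0.011, 1.109, -0.083], TCP at [287.386, 610.783, 253.308] pointing down, gripper open.
Joint ranges: [-2.96, 2.96], [-0.34, 2.1], [-1.41, 1.46], [0.24, 2.44], [-1.37, 4.51], [0.17, 1.92], [-2.96, 2.96]. Speed limits (rad/s): [2.39, 2.39, 3.14, 3.14, 3.14, 3.14, 3.14].

### API

Orientations are given as a rotation vector (axis times angle).
In Python, from cell import readout, imaging, ticket gives the robot as it stands.
- The arm moves only by the tool drive_tool, never from a script. Its argument "motion" is a list of rows, each a list of 5 numbers: the closure, from -1 (fully open) to 1 (shut), so that 0 is half open, then the shift along the tool's x, y, z as a fraction of full scale, then the turn about the tool's z as a fraction of full scale. In form: [[claw, tx, ty, tz, turn], ...]. A call has exactly 10 rows; each row shifts and turns the commanded pose from where the row before left it, along the tool's axes as they then stand; what a row does not reach is not made up. Full scale, the value 1, is 1 m for a shift and 360 degrees for a turn. A row lasts 1/10 s, in which the tool goes at most 50 mm and 8.59 degrees, less where a joint would pass 70% of its speed; a pose out of reach is approached as far as the arm can. A call with a number of a shift or a turn outside -1 to 1 is refused whole. A call with a gripper value outside its range is refused whole. The fingers move at their own pace and stop on an object; "force" is the grip in N (left out, the last holds). Time passes only in rows, so rows that do not move let the fingers close, or fill a call up. It gives the time, the measured TCP pose, the force, the opening and the grip force at its end, in the units of the state.
- readout.sense(): the state, without advancing time (a new reading comes with each control period).
- imaging.capture(name): name is "scene" or "top" or "wrist"; returns the picture (480x640x3 uint8, red, green, blue); there is no depth.
- imaging.camera_model(name): a dict with "mtx" (3x3 intrinsics, pixels), "world_from_camera" (4x4, takes a point from camera to world coordinates). Camera axes: x right, y up, looking along -z (the intrinsics and any distortion apply to the point x, -y, -z); pixel columns grow to the right and rows downward; lengths in mm; the calibration is good to about 2 mm. A picture is of the moment at which its call begins: read the wrist's pose just before it. camera_model takes no time and is no camera call; for the wrist camera it gives the pose at the moment of the call.
- ticket.close_job(): hands the job in; it is judged then, once.
The state is a dict: "t": time; "q": joint angles; "dq": joint speeds; "tau": joint torques, N m; "tool_pos": TCP position; "tool_rot": TCP orientation; "wrist_force": force on the tool from outside, world axes, zero at the start; "torque": the same for the moment, N m; "gripper_width": finger opening in mm; "grasp_force": force on a finger pad.
Only numpy, scipy, OpenCV 4.12 (cv2) and the standard library are available. Lean on these libraries where they do the work, as an engineer would, in place of code of your own. Each camera call takes 0.05 s, during which the arm holds its last target. There are 200 camera calls.

### The job

The patient has had the jab and must be watched for half an hour: on the observation timer with the blue wheel, roll the wheel until the figure 6 faces straight up between the red index marks, then press its green start button and let go. Leave the orange wheel of the other timer as it is.

Things in the scene. Friction and masses are not known exactly. Their poses are not given: they have to be found in the camera images.
- blue_axis (a point): Centre of the blue wheel, 60 mm above the desk, a point of its timer's fixed white housing (62 mm high; x -80 to 80, y -36 to 115 mm from here; red index strokes beside the wheel at x = 0). z up, y along the level axle, x along the wheel's top, away from the robot (yaw up to 0.3 rad). Do not start a stroke over a rib more than 32 degrees behind the top: it would rise and jam under the tip.
- blue_hub (a point): The same point, but turning with the blue wheel: figure 0 faces its +z, its y is the axle. The wheel: 34 mm wide, hub radius 40 mm, white figures 0-7; midway between them 8 ribs, 6 mm thick, out to radius 56 mm. A 22 mm fingertip 44 mm above the axle, its middle drawn level from x = -38 to +4 mm of blue_axis, pushes a rib from 22.5 degrees behind the top to 22.5 past it: one figure.
- blue_wheel (a joint): Turn of the blue wheel, rad: figure k faces straight up at k x 0.7854 (45 degrees a figure), so 6 at 4.712. Grows as the wheel's top rolls to +x of blue_axis, away from the robot. Stops at -0.3 and 5.8. No clicks: light friction (0.06 N m, 1 to 1.5 N at the ribs), stays where it is left. Starts at 2.1 to 3.7, mostly between two figures; ribs may start anywhere.
- blue_start (a joint): Travel of the blue timer's round green start button, 32 mm across, m: 0 up, 0.006 fully down (about 4 N); springs back when let go. Its middle lies at x = -20, y = 75 mm from blue_axis, its top 24 mm above blue_axis (84 mm above the desk). It stands in a black collar, 48 mm across, top 14 mm above blue_axis.
- orange_mark (a point): Point on the rim (radius 56 mm) of the orange wheel of a second timer, alike but for the colour of its wheel, above that wheel's figure 0; it goes round with the wheel. The two timers may stand either way round, left or right.

How it is judged:
By the outcome, as a careful person would: the job done as asked, in the order asked, and still so for the second after the job is handed in, with the robot touching nothing.
It also fails if it takes over 45 s, if anything falls off the work surface, if the arm or the gripper's body presses on something with over 40 N, if the wrist force passes 120 N, or if a joint passes its speed limit or range.

## Working session

There is one attempt and no reset: what is moved stays moved. The work goes in short steps, Python scripts to look and compute and a tool call to move; the robot and the scene stay as the last step left them, time stands still between calls to the robot, and variables do not carry over. Pictures are saved under pics/ and viewed, at most 10 in all, crops included, and the job is handed in when it is done.

Besides the shell and the picture viewer there is one more tool, called after "Call:" by a JSON object that holds its "name" and its "arguments", one argument or row to a line. drive_tool: Moves the arm, as the interface text tells. Its arguments: {"type":"object","properties":{"motion":{"type":"array","items":{"type":"array","items":{"type":"number"}}},"force":{"type":"number"}},"required":["motion"]}

```bash
mkdir -p pics; python3 - <<'E'
from cell import readout, imaging
import cv2
s=readout.sense();print(s['t'],s['tool_pos'],s['tool_rot'])
for n in ("scene","top"):
    m=imaging.camera_model(n);print(n,m['mtx'],m['world_from_camera'].round(3) if hasattr(m['world_from_camera'],'round') else m['world_from_camera'], m.keys())
    im=imaging.capture(n);cv2.imwrite(f"pics/{n}0.png",im[...,::-1])
E
```

```text
0.0 [287.14853531 610.26807448 252.31984014] [-6.85194708e-01 -3.06568258e+00  2.86819475e-03]
scene [[467.67373952   0.         321.81618836]
 [  0.         467.67373952 245.2806005 ]
 [  0.           0.           1.        ]] [[ 6.07000e-01 -5.87000e-01  5.35000e-01  9.20254e+02]
 [ 7.95000e-01  4.37000e-01 -4.22000e-01 -2.64805e+02]
 [ 1.40000e-02  6.81000e-01  7.32000e-01  6.57536e+02]
 [ 0.00000e+00  0.00000e+00  0.00000e+00  1.00000e+00]] dict_keys(['mtx', 'world_from_camera'])
top [[487.66787504   0.         323.21051837]
 [  0.         487.66787504 239.67247248]
 [  0.           0.           1.        ]] [[-2.700000e-02  9.980000e-01 -5.000000e-02  4.883540e+02]
 [-1.000000e+00 -2.700000e-02 -8.000000e-03  1.391100e+01]
 [-9.000000e-03  5.000000e-02  9.990000e-01  1.009538e+03]
 [ 0.000000e+00  0.000000e+00  0.000000e+00  1.000000e+00]] dict_keys(['mtx', 'world_from_camera'])
```

View pics/top0.png

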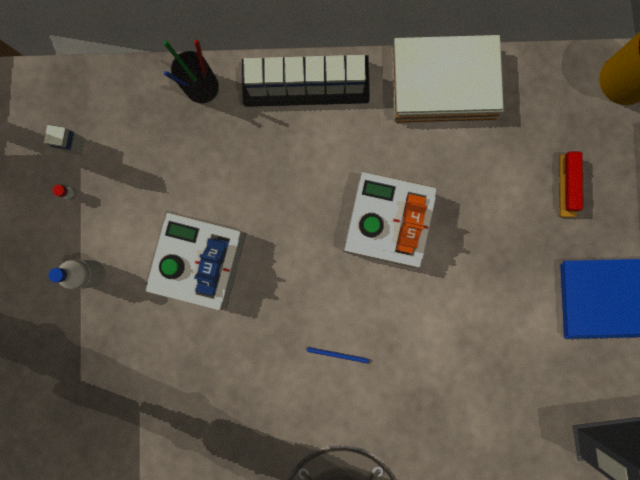

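View pics/scene0.png

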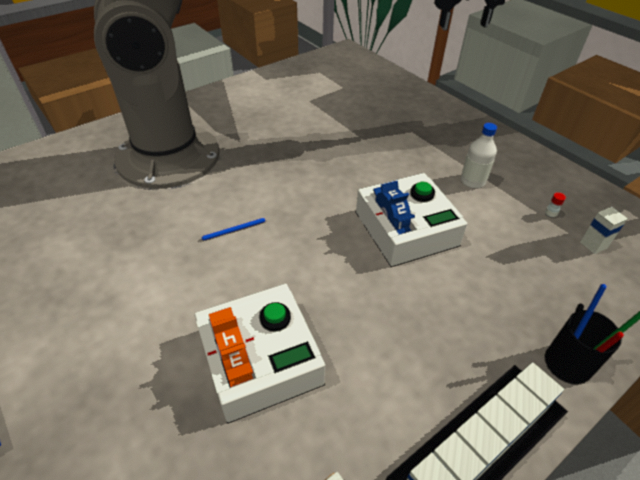

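The blue timer is at about (195,262) in the top view, with figure 3 roughly on top, 2 on the far side and the button at (171,267). Next I'll measure the housing and enlarge the wheel.

```bash
cat > h.py <<'E'
import numpy as np, cv2
from cell import readout, imaging
def ray(m,px,z):
    K,T=m['mtx'],np.array(m['world_from_camera'])
    d=np.linalg.solve(K,np.array([px[0],px[1],1.]));d=T[:3,:3]@(d*[1,-1,-1]);o=T[:3,3]
    return o+d*(z-o[2])/d[2]
def proj(m,P):
    K,T=m['mtx'],np.array(m['world_from_camera'])
    c=T[:3,:3].T@(np.asarray(P,float)-T[:3,3]);p=K@(c*[1,-1,-1]);return p[:2]/p[2]
E
python3 - <<'E'
from h import *
m=imaging.camera_model("top");im=cv2.imread("pics/top0.png")
hsv=cv2.cvtColor(im,cv2.COLOR_BGR2HSV);b=(slice(195,325),slice(130,260))
w=np.zeros(im.shape[:2],np.uint8)
w[b]=((hsv[b][...,1]<45)&(hsv[b][...,2]>150))*255
cs,_=cv2.findContours(w,0,2);c=cv2.convexHull(max(cs,key=cv2.contourArea))
r=cv2.minAreaRect(c);print("rect",r)
for p in cv2.boxPoints(r):print(p,ray(m,p,62).round(1))
h=hsv;red=np.zeros_like(w);red[b]=(((h[b][...,0]<8)|(h[b][...,0]>172))&(h[b][...,1]>110))*255
n,_,st,ce=cv2.connectedComponentsWithStats(red)
for i in range(1,n):print("red",st[i,4],ce[i],ray(m,ce[i],62).round(1))
g=np.zeros_like(w);g[b]=((abs(h[b][...,0].astype(int)-65)<20)&(h[b][...,1]>120)&(h[b][...,2]>80))*255
n,_,st,ce=cv2.connectedComponentsWithStats(g)
for i in range(1,n):
  if st[i,4]>20: print("green",st[i,4],ce[i],ray(m,ce[i],84).round(1))
cv2.imwrite("pics/c1.png",cv2.resize(im[205:315,140:250],(770,770)[:2],interpolation=cv2.INTER_CUBIC)[0:600] if 0 else cv2.resize(im[225:309,170:254],(588,588),interpolation=cv2.INTER_CUBIC))
E
```

```text
rect ((192.38992309570312, 260.91839599609375), (76.14439392089844, 80.97976684570312), 14.743562698364258)
[145.26688 290.38602] [446.7 369.2  62. ]
[165.87567 212.07254] [598.3 327.5  62. ]
[239.51297 231.45078] [556.4 183.9  62. ]
[218.90417 309.76425] [405.6 226.5  62. ]
red 10 [196.8 262. ] [499.1 268.2  62. ]
red 17 [225.82352941 269.41176471] [483.2 211.8  62. ]
green 185 [168.77297297 266.25945946] [492.2 315.7  84. ]
```

View pics/c1.png

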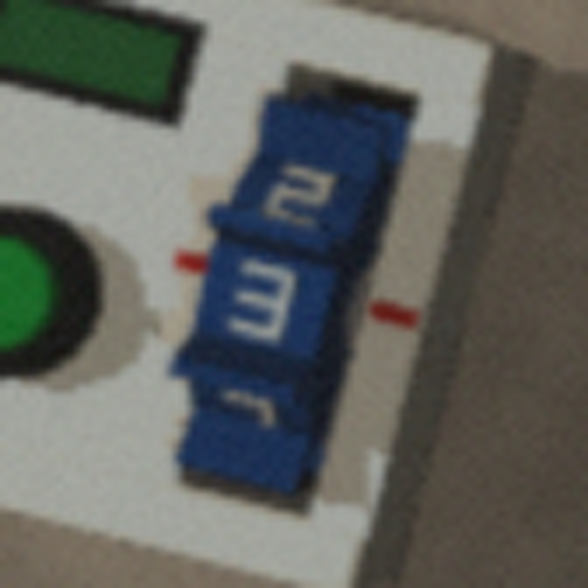

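The crop shows ribs at about crop (280,238) and (250,370), with figure 3 between them, slightly to the robot side of the red marks. Next: the angle and the offsets to move.

```bash
cat >> h.py <<'E'
A=np.array([491.2,238.9,60.]);YAW=-0.272
R=np.array([[np.cos(YAW),-np.sin(YAW),0],[np.sin(YAW),np.cos(YAW),0],[0,0,1]])
def cyl(m,px,r=56):
    "angle past top (deg) and y where the pixel ray meets the wheel's cylinder of radius r"
    p0=R.T@(ray(m,px,150)-A);p1=R.T@(ray(m,px,60)-A);d=p1-p0
    a=d[0]**2+d[2]**2;b=2*(p0[0]*d[0]+p0[2]*d[2]);c=p0[0]**2+p0[2]**2-r*r
    t=(-b-np.sqrt(b*b-4*a*c))/(2*a);P=p0+t*d;return np.degrees(np.arctan2(P[0],P[2])).round(1),P[1].round(1)
def st():
    from scipy.spatial.transform import Rotation
    s=readout.sense();rm=Rotation.from_rotvec(s['tool_rot']).as_matrix()
    print('t',round(s['t'],2),'pos',np.round(s['tool_pos'],1),'timer xyz',(R.T@(s['tool_pos']-A)).round(1),'rot err deg',np.degrees(np.arctan2(-rm[1,0],-rm[0,0])-YAW).round(2),'tilt',rm[:,2].round(3),'F',np.round(s['wrist_force'],1),'w',round(s['gripper_width'],1))
    d=rm.T@(A-s['tool_pos']);print('tool-frame vector to axis',d.round(1))
E
python3 - <<'E'
from h import *
m=imaging.camera_model("top");st()
for n,c,r in [("rib hi",(280,238),56),("rib hi top edge",(280,228),56),("rib lo",(250,363),56),("rib lo top edge",(250,352),56),("bot edge",(248,375),56),("fig3",(262,300),40)]:
    print(n,cyl(m,(c[0]/7+170-.43,c[1]/7+225-.43),r))
for a in (-22.5,0,22.5):print(a,(np.array(proj(m,A+R@[56*np.sin(np.radians(a)),0,56*np.cos(np.radians(a))]))-[170,225])*7)
E
```

```text
t 0.1 pos [287.2 610.3 252.4] timer xyz [-296.3  302.9  192.4] rot err deg -9.61 tilt [-0.001 -0.002 -1.   ] F [ 0.3  0.2 -0.9] w 85.5
tool-frame vector to axis [-342.7 -248.9  192.9]
rib hi (np.float64(15.3), np.float64(-4.5))
rib hi top edge (np.float64(17.9), np.float64(-3.7))
rib lo (np.float64(-19.8), np.float64(-4.9))
rib lo top edge (np.float64(-16.7), np.float64(-4.4))
bot edge (np.float64(-23.4), np.float64(-4.9))
fig3 (np.float64(-4.4), np.float64(-0.7))
-22.5 [227.5711947  364.46152799]
0 [244.21912665 285.33965334]
22.5 [268.96046563 206.27919033]
```

Call:
{"name": "drive_tool", "arguments": {
  "motion": [
    [1,0,0,0,-0.0134],
    [1,0,0,0,-0.0133],
    [1,-0.02,-0.025,0,0],
    [1,-0.02,-0.025,0,0],
    [1,-0.02,-0.025,0,0],
    [1,-0.02,-0.025,0,0],
    [1,-0.02,-0.025,0,0],
    [1,-0.02,-0.025,0,0],
    [1,-0.02,-0.025,0,0],
    [1,-0.02,-0.025,0,0]
  ],
  "force": 60
}}

```text
t: 1.1
tool_pos: [387.9, 373.7, 253.0]
tool_rot: [-0.426, -3.112, 0.001]
wrist_force: [0.3, 0.5, 0.3]
gripper_width: -0.1
grasp_force: 0.0
```

```bash
python3 - <<'E'
from h import *
st();im=imaging.capture("wrist");st();m=imaging.camera_model("wrist")
cv2.imwrite("pics/w1.png",im[...,::-1]);print(proj(m,A),np.array(m['world_from_camera']).round(2))
E
```

```text
t 1.1 pos [387.9 373.7 253. ] timer xyz [-135.7  102.   193. ] rot err deg 0.0 tilt [-0.    -0.001 -1.   ] F [0.3 0.5 0.3] w -0.1
tool-frame vector to axis [-135.7 -101.9  193. ]
t 1.15 pos [391.  367.7 252.9] timer xyz [-131.1   97.2  192.9] rot err deg -0.39 tilt [ 0.001 -0.004 -1.   ] F [ 0.9 -4.7 -0.8] w 0.2
tool-frame vector to axis [-131.4  -95.5  193.5]
[231.39499659 337.4655545 ] [[ 2.8000e-01 -9.2000e-01 -2.7000e-01  3.2387e+02]
 [ 9.6000e-01  2.6000e-01  8.0000e-02  3.8817e+02]
 [-0.0000e+00 -2.8000e-01  9.6000e-01  3.7273e+02]
 [ 0.0000e+00  0.0000e+00  0.0000e+00  1.0000e+00]]
```

View pics/w1.png

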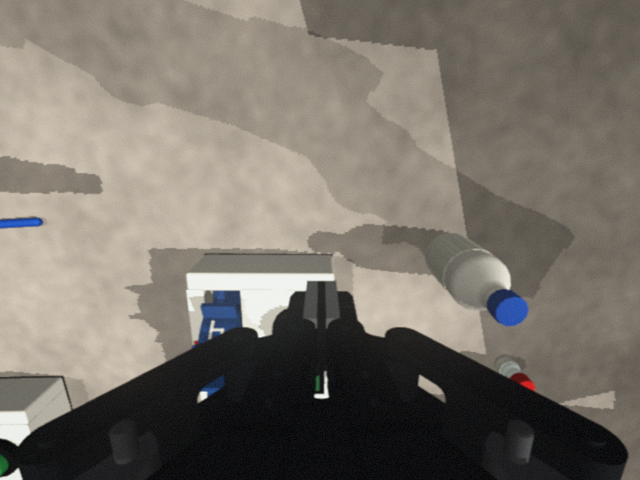

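The wrist view shows the wheel at about (215,340), half hidden by the gripper. Next I'll place the tip behind the near rib, high first.

Call:
{"name": "drive_tool", "arguments": {
  "motion": [
    [1,-0.018,-0.02,0,0],
    [1,-0.018,-0.02,0,0],
    [1,-0.018,-0.02,0,0],
    [1,-0.018,-0.02,0,0],
    [1,-0.018,-0.022,0,0],
    [1,0,0,0.03,0],
    [1,0,0,0.03,0],
    [1,0,0,0.03,0],
    [1,0,0,0,0],
    [1,0,0,0,0]
  ]
}}

```text
t: 2.15
tool_pos: [446.9, 252.7, 163.4]
tool_rot: [-0.426, -3.112, 0.001]
wrist_force: [0.8, 0.3, 0.6]
gripper_width: -0.0
grasp_force: 0.0
```

```bash
python3 - <<'E'
from h import *
st();im=imaging.capture("scene");cv2.imwrite("pics/s1.png",cv2.resize(im[130:290,320:500,::-1],(720,600) and (675,600),interpolation=cv2.INTER_CUBIC))
E
```

```text
t 2.15 pos [446.9 252.7 163.4] timer xyz [-46.4   1.4 103.4] rot err deg -0.0 tilt [-0.001 -0.001 -1.   ] F [0.8 0.3 0.6] w -0.0
tool-frame vector to axis [-46.4  -1.3 103.4]
```

View pics/s1.png

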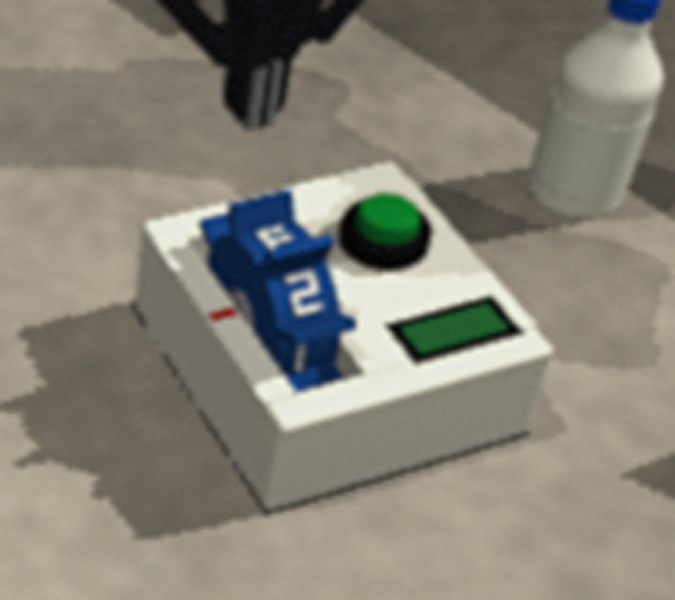

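The tip hangs clear behind the near rib, with the 2.5 rib past the top. Lowering the tip to about 45 mm above the axle.

Call:
{"name": "drive_tool", "arguments": {
  "motion": [
    [1,0,0,0.006,0],
    [1,0,0,0.006,0],
    [1,0,0,0.006,0],
    [1,0,0,0.006,0],
    [1,0,0,0.006,0],
    [1,0,0,0.006,0],
    [1,0,0,0,0],
    [1,0,0,0,0],
    [1,0,0,0,0],
    [1,0,0,0,0]
  ]
}}

```text
t: 3.2
tool_pos: [447.2, 252.8, 127.6]
tool_rot: [0.426, 3.112, 0.001]
wrist_force: [0.1, 0.1, 0.4]
gripper_width: 0.3
grasp_force: 0.0
```

Call:
{"name": "drive_tool", "arguments": {
  "motion": [
    [1,-0.007,0,0,0],
    [1,-0.007,0,0,0],
    [1,-0.007,0,0,0],
    [1,-0.007,0,0,0],
    [1,-0.007,0,0,0],
    [1,-0.006,0,0,0],
    [1,-0.005,0,0,0],
    [1,-0.004,0,0,0],
    [1,0,0,0,0],
    [1,0,0,0,0]
  ]
}}

```text
t: 4.2
tool_pos: [495.5, 239.2, 127.4]
tool_rot: [0.426, 3.112, 0.0]
wrist_force: [-0.2, 1.1, -0.2]
gripper_width: 0.1
grasp_force: 0.0
```

```bash
python3 - <<'E'
from h import *
st();im=imaging.capture("scene");cv2.imwrite("pics/s2.png",cv2.resize(im[130:290,320:500,::-1],(675,600),interpolation=cv2.INTER_CUBIC))
E
```

```text
t 4.2 pos [495.5 239.2 127.4] timer xyz [ 4.1  1.5 67.4] rot err deg -0.01 tilt [ 0.001  0.    -1.   ] F [-0.2  1.1 -0.2] w 0.1
tool-frame vector to axis [ 4.1 -1.5 67.4]
```

View pics/s2.png

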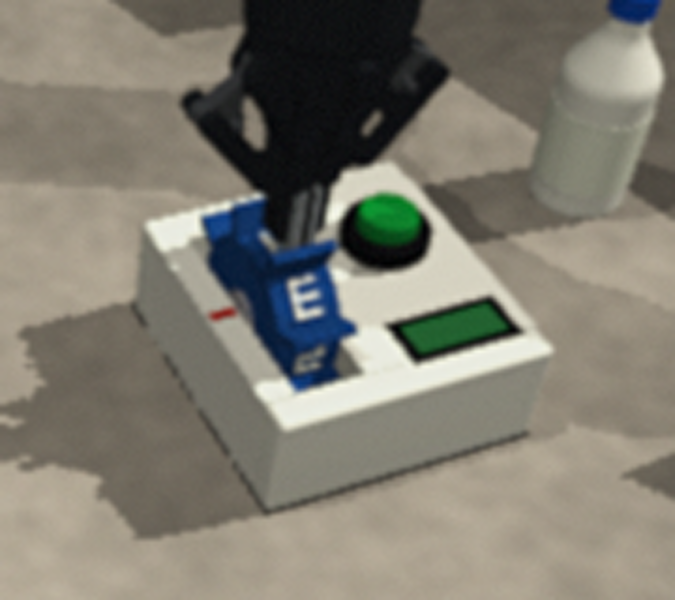

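The first stroke worked: 3 now sits where 2 was. Second stroke: lift, go back, lower, push.

Call:
{"name": "drive_tool", "arguments": {
  "motion": [
    [1,0,0,-0.015,0],
    [1,0,0,-0.015,0],
    [1,0,0,0,0],
    [1,0.022,0.001,0,0],
    [1,0.022,0,0,0],
    [1,0,0,0,0],
    [1,0,0,0.01,0],
    [1,0,0,0.01,0],
    [1,0,0,0.01,0],
    [1,0,0,0,0]
  ]
}}

```text
t: 5.25
tool_pos: [452.5, 251.0, 125.2]
tool_rot: [-0.427, -3.11, 0.004]
wrist_force: [-0.3, 0.0, 0.2]
gripper_width: 0.2
grasp_force: 0.0
```

Call:
{"name": "drive_tool", "arguments": {
  "motion": [
    [1,0,0,0,0],
    [1,-0.007,0,0,0],
    [1,-0.007,0,0,0],
    [1,-0.007,0,0,0],
    [1,-0.007,0,0,0],
    [1,-0.006,0,0,0],
    [1,-0.006,0,0,0],
    [1,-0.004,0,0,0],
    [1,0,0,0,0],
    [1,0,0,0,0]
  ]
}}

```text
t: 6.25
tool_pos: [495.8, 240.1, 127.3]
tool_rot: [0.426, 3.112, 0.0]
wrist_force: [-0.6, -0.3, -0.6]
gripper_width: 0.4
grasp_force: 0.0
```

Call:
{"name": "drive_tool", "arguments": {
  "motion": [
    [1,0,0,-0.015,0],
    [1,0,0,-0.015,0],
    [1,0,0,0,0],
    [1,0.022,0,0,0],
    [1,0.022,0,0,0],
    [1,0,0,0,0],
    [1,0,0,0.01,0],
    [1,0,0,0.01,0],
    [1,0,0,0.01,0],
    [1,0,0,0,0]
  ]
}}

```text
t: 7.25
tool_pos: [452.5, 251.0, 125.2]
tool_rot: [-0.427, -3.11, 0.004]
wrist_force: [0.5, -0.2, 0.6]
gripper_width: 0.3
grasp_force: 0.0
```

Call:
{"name": "drive_tool", "arguments": {
  "motion": [
    [1,0,0,0,0],
    [1,-0.007,0,0,0],
    [1,-0.007,0,0,0],
    [1,-0.007,0,0,0],
    [1,-0.007,0,0,0],
    [1,-0.006,0,0,0],
    [1,-0.006,0,0,0],
    [1,-0.003,0,0,0],
    [1,0,0,0,0],
    [1,0,0,0,0]
  ]
}}

```text
t: 8.25
tool_pos: [494.8, 240.4, 127.3]
tool_rot: [0.426, 3.112, 0.0]
wrist_force: [0.5, -0.1, 0.1]
gripper_width: -0.3
grasp_force: 0.0
```

Call:
{"name": "drive_tool", "arguments": {
  "motion": [
    [1,0,0,-0.03,0],
    [1,0,0,-0.03,0],
    [1,0,0,-0.01,0],
    [1,0.01,0.03,0,0],
    [1,0.01,0.03,0,0],
    [1,0,0.03,0,0],
    [1,0,0.03,0,0],
    [1,0,0.03,0,0],
    [1,0,0,0,0],
    [1,0,0,0,0]
  ]
}}

```text
t: 9.25
tool_pos: [515.0, 390.5, 196.4]
tool_rot: [-0.424, -3.112, 0.002]
wrist_force: [0.2, -1.0, -0.4]
gripper_width: 0.1
grasp_force: 0.0
```

```bash
python3 - <<'E'
from h import *
st();t=imaging.capture("top")[...,::-1];s=imaging.capture("scene")[...,::-1]
cv2.imwrite("pics/t3full.png",t)
a=cv2.resize(t[225:309,170:240],(400,480),interpolation=cv2.INTER_CUBIC);b=cv2.resize(s[170:250,350:417],(400,480),interpolation=cv2.INTER_CUBIC)
cv2.imwrite("pics/c3.png",np.hstack([a,b]))
m=imaging.camera_model("top")
for a in (-22.5,0,22.5):print(a,[((proj(m,A+R@[r*np.sin(np.radians(a)),0,r*np.cos(np.radians(a))])-[170,225])*5.714).round(0) for r in (40,56)])
E
```

```text
t 9.25 pos [515.  390.5 196.4] timer xyz [-17.8 152.4 136.4] rot err deg 0.07 tilt [-0.001 -0.001 -1.   ] F [ 0.2 -1.  -0.4] w 0.1
tool-frame vector to axis [ -17.7 -152.3  136.6]
-22.5 [array([202., 278.]), array([186., 298.])]
0 [array([212., 233.]), array([199., 233.])]
22.5 [array([226., 187.]), array([220., 168.])]
```

View pics/c3.png

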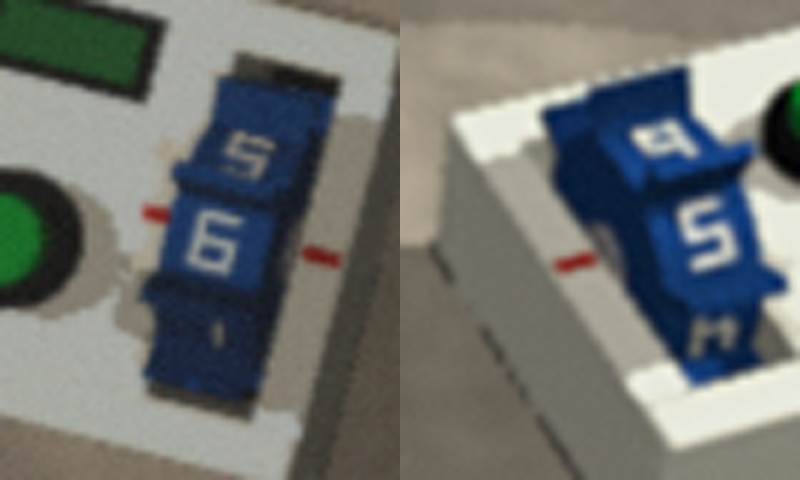

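Figure 6 is up between the red marks, perhaps a degree or two short. I'll measure it more finely.

```bash
python3 - <<'E'
from h import *
t=cv2.imread("pics/t3full.png");m=imaging.camera_model("top")
c=cv2.resize(t[225:309,170:254],None,fx=8,fy=8,interpolation=cv2.INTER_CUBIC)
h=cv2.cvtColor(c,cv2.COLOR_BGR2HSV)
def blobs(mask,lo):
    n,_,s,ce=cv2.connectedComponentsWithStats(mask.astype(np.uint8))
    for i in range(1,n):
        if s[i,4]>lo: yield s[i],ce[i]
px=lambda p:(p[0]/8+170-.44,p[1]/8+225-.44)
for s,ce in blobs((h[...,1]<90)&(h[...,2]>120),300):
    if 250<ce[0]<360 and 150<ce[1]<420 and s[4]<8000:
        print(s,"centroid",cyl(m,px(ce),40),"bbox mid",cyl(m,px((s[0]+s[2]/2,s[1]+s[3]/2)),40))
for s,ce in blobs(((h[...,0]<8)|(h[...,0]>172))&(h[...,1]>120),100):
    print("red",s,(R.T@(ray(m,px(ce),62)-A)).round(1))
E
```

```text
[ 262  294   77   89 3451] centroid (np.float64(-3.1), np.float64(0.2)) bbox mid (np.float64(-2.9), np.float64(-0.7))
red [203 290  32  21 518] [-0.3 30.   2. ]
red [424 346  52  27 899] [ -0.5 -28.    2. ]
```

It is about 2° short. One gentle correcting push along the same rib, ending 1.8 mm farther.

Call:
{"name": "drive_tool", "arguments": {
  "motion": [
    [1,-0.016,-0.03,0,0],
    [1,0,-0.03,0,0],
    [1,0,-0.03,0,0],
    [1,0,-0.03,0,0],
    [1,0,-0.032,0,0],
    [1,0,0,0,0],
    [1,0,0,0.02,0],
    [1,0,0,0.02,0],
    [1,0,0,0.01,0],
    [1,0,0,0,0]
  ]
}}

```text
t: 10.35
tool_pos: [489.2, 238.9, 146.1]
tool_rot: [-0.426, -3.11, 0.003]
wrist_force: [0.4, -0.6, 0.2]
gripper_width: -0.0
grasp_force: 0.0
```

```bash
python3 -c "
from h import *
st()"
```

```text
t 10.35 pos [489.2 238.9 146.1] timer xyz [-1.9 -0.6 86.1] rot err deg -0.03 tilt [-0.002 -0.002 -1.   ] F [ 0.4 -0.6  0.2] w -0.0
tool-frame vector to axis [-2.   0.7 86.1]
```

Call:
{"name": "drive_tool", "arguments": {
  "motion": [
    [1,0,0,0.01,0],
    [1,0,0,0.009,0],
    [1,0,0,0,0],
    [1,0,0,0,0],
    [1,-0.002,0,0,0],
    [1,-0.002,0,0,0],
    [1,-0.002,0,0,0],
    [1,-0.0008,0,0,0],
    [1,0,0,0,0],
    [1,0,0,0,0]
  ]
}}

```text
t: 11.35
tool_pos: [496.7, 237.9, 128.3]
tool_rot: [0.426, 3.112, 0.0]
wrist_force: [0.3, 0.0, 0.1]
gripper_width: 0.3
grasp_force: 0.3
```

```bash
python3 -c "
from h import *
st()"
```

```text
t 11.35 pos [496.7 237.9 128.3] timer xyz [ 5.6  0.6 68.3] rot err deg 0.0 tilt [ 0.  0. -1.] F [0.3 0.  0.1] w 0.3
tool-frame vector to axis [ 5.6 -0.6 68.3]
```

Call:
{"name": "drive_tool", "arguments": {
  "motion": [
    [1,0.002,0,0,0],
    [1,0,0,-0.02,0],
    [1,0,0,-0.03,0],
    [1,0,0,-0.01,0],
    [1,0,0,0,0],
    [1,0.012,0.025,0,0],
    [1,0.012,0.025,0,0],
    [1,0,0.024,0,0],
    [1,0,0,0,0],
    [1,0,0,0,0]
  ]
}}

```text
t: 12.35
tool_pos: [490.9, 315.7, 186.8]
tool_rot: [-0.425, -3.111, 0.003]
wrist_force: [0.2, -1.2, 0.1]
gripper_width: -0.0
grasp_force: 0.0
```

```bash
python3 - <<'E'
from h import *
st();t=imaging.capture("top")[...,::-1].copy();cv2.imwrite("pics/t4full.png",t);m=imaging.camera_model("top")
c=cv2.resize(t[225:309,170:254],None,fx=8,fy=8,interpolation=cv2.INTER_CUBIC)
h=cv2.cvtColor(c,cv2.COLOR_BGR2HSV)
n,_,s,ce=cv2.connectedComponentsWithStats(((h[...,1]<90)&(h[...,2]>120)).astype(np.uint8))
px=lambda p:(p[0]/8+170-.44,p[1]/8+225-.44)
for i in range(1,n):
    if s[i,4]>300: print(s[i],cyl(m,px(ce[i]),40),cyl(m,px((s[i][0]+s[i][2]/2,s[i][1]+s[i][3]/2)),40))
cv2.imwrite("pics/c4.png",cv2.resize(c,(560,560)))
E
```

```text
t 12.35 pos [490.9 315.7 186.8] timer xyz [-20.9  73.9 126.8] rot err deg 0.04 tilt [-0.002 -0.002 -1.   ] F [ 0.2 -1.2  0.1] w -0.0
tool-frame vector to axis [-21.  -73.6 127. ]
[     0      0    562    672 181390] (np.float64(-10.0), np.float64(12.6)) (np.float64(-3.7), np.float64(3.9))
[ 465    0  207   77 8484] (np.float64(nan), np.float64(nan)) (np.float64(nan), np.float64(nan))
[ 262  287   78   92 3804] (np.float64(-1.7), np.float64(0.0)) (np.float64(-1.1), np.float64(-0.5))h.py:16: RuntimeWarning: invalid value encountered in sqrt
  t=(-b-np.sqrt(b*b-4*a*c))/(2*a);P=p0+t*d;return np.degrees(np.arctan2(P[0],P[2])).round(1),P[1].round(1)
```

View pics/c4.png

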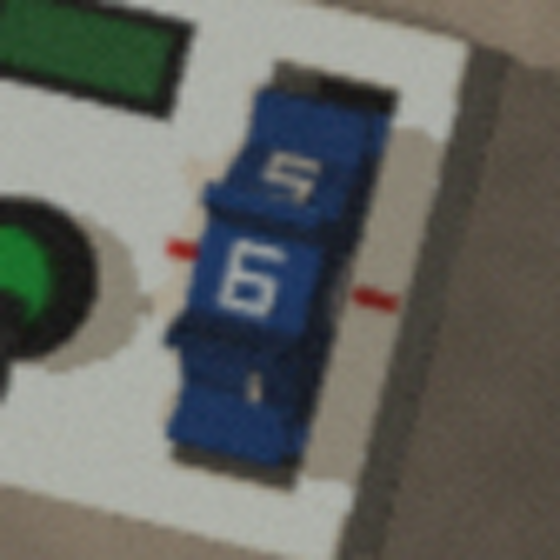

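Figure 6 at crop (250,280) lies on the line of the red marks, within about 1°. Going down over the button.

Call:
{"name": "drive_tool", "arguments": {
  "motion": [
    [1,0,0.001,0.025,0],
    [1,0,0,0.025,0],
    [1,0,0,0.02,0],
    [1,0,0,0.005,0],
    [1,0,0,0,0],
    [1,0,0,0.002,0],
    [1,0,0,0.002,0],
    [1,0,0,0.002,0],
    [1,0,0,0,0],
    [1,0,0,0,0]
  ]
}}

```text
t: 13.4
tool_pos: [491.8, 317.1, 107.5]
tool_rot: [0.426, 3.112, 0.0]
wrist_force: [0.4, -0.1, 0.3]
gripper_width: 0.1
grasp_force: 0.0
```

Call:
{"name": "drive_tool", "arguments": {
  "motion": [
    [1,0,0,0.002,0],
    [1,0,0,0.002,0],
    [1,0,0,0.002,0],
    [1,0,0,0.001,0],
    [1,0,0,0,0],
    [1,0,0,0,0],
    [1,0,0,0,0],
    [1,0,0,0,0],
    [1,0,0,0,0],
    [1,0,0,0,0]
  ]
}}

```text
t: 14.4
tool_pos: [492.0, 317.3, 100.4]
tool_rot: [0.426, 3.112, 0.001]
wrist_force: [0.9, 0.8, 3.8]
gripper_width: 0.4
grasp_force: 1.8
```

Call:
{"name": "drive_tool", "arguments": {
  "motion": [
    [1,0,0,0.001,0],
    [1,0,0,0.0005,0],
    [1,0,0,0,0],
    [1,0,0,0,0],
    [1,0,0,0,0],
    [1,0,0,0,0],
    [1,0,0,0,0],
    [1,0,0,0,0],
    [1,0,0,0,0],
    [1,0,0,0,0]
  ]
}}

```text
t: 15.4
tool_pos: [492.1, 317.3, 99.9]
tool_rot: [0.426, 3.112, 0.001]
wrist_force: [-1.5, -2.1, 13.1]
gripper_width: 0.2
grasp_force: 6.6
```

The button is on its stop (13 N). Letting go and backing clear.

Call:
{"name": "drive_tool", "arguments": {
  "motion": [
    [1,0,0,-0.005,0],
    [1,0,0,-0.01,0],
    [1,0,0,-0.03,0],
    [1,0,0,-0.04,0],
    [1,0,0,-0.03,0],
    [1,0,0.03,0,0],
    [1,0,0.03,0,0],
    [1,0,0.03,0,0],
    [1,0,0,0,0],
    [1,0,0,0,0]
  ]
}}

```text
t: 16.4
tool_pos: [515.2, 403.4, 213.0]
tool_rot: [-0.424, -3.111, 0.003]
wrist_force: [0.2, -1.2, -1.6]
gripper_width: -0.3
grasp_force: 0.0
```

```bash
python3 - <<'E'
from h import *
st();t=imaging.capture("top")[...,::-1];cv2.imwrite("pics/t5.png",t[150:350,120:460].repeat(2,0).repeat(2,1))
E
```

```text
t 16.4 pos [515.2 403.4 213. ] timer xyz [-21.1 164.9 153. ] rot err deg 0.05 tilt [-0.002 -0.002 -1.   ] F [ 0.2 -1.2 -1.6] w -0.3
tool-frame vector to axis [ -21.1 -164.6  153.3]
```

View pics/t5.png

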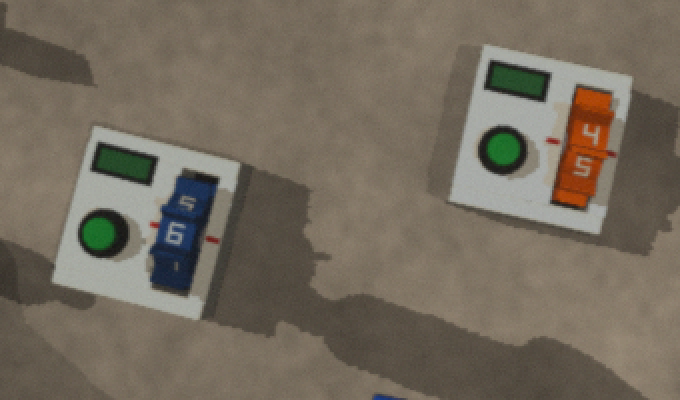

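The blue wheel shows 6 between its marks at (175,233), its button is up again at (100,233), and the orange wheel at (585,148) is unchanged. Handing in.

```bash
python3 -c "
from cell import ticket
print(ticket.close_job())"
```

```text
the job is handed in; nothing more can be done
None
```

The blue wheel was rolled to 6 (within about 1° of the red marks by camera), then its green start button was pressed to its stop and released; the orange wheel was left alone and the job was handed in at about 16 s.

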